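# Seal the truffle jar: shut the lid and snap the wire clasp over centre

## Task

Seal the open clip-top jar of truffles on the chocolate counter: ease its glass lid right down until it rests on its rubber seal, hook the clasp's wire loop into the catch at the front of the lid, then press the clasp's lever down past centre until it snaps against the glass and clamps the lid tight. Finger pressure only, no leaning on the glass, and leave the shut jar, the black card and the tongs alone.

Things in the scene. Friction and masses are not known exactly. Their poses are not given: they have to be found in the camera images.
- jar: Clip-top glass jar of truffles, 110 mm across, its rim 112 mm above the counter, standing fast in a 150 x 150 x 18 mm dark wooden stand (fixed, cannot slide). Origin: centre of the stand's underside. z: up the jar's axis; the clasp is on the -x side, the lid's hinge on the +x side.
- lid_hinge (a point): Middle of the lid's hinge axis, which runs along the jar's y; in the jar's frame at x 66, z 114 mm. Axes as the jar's.
- lid (a joint): Lid's angle, rad: 0 lying loose on its rubber seal, about -0.013 pressed into it by the shut clasp, 1.57 upright over the hinge; starts at 1.35 to 1.9. Stiff hinge: it stays where it is left, 2 to 4 N at its far edge swing it. Lid: glass disc 108 mm across, 0.3 kg; upper face 13 mm above the hinge axis (127 above the counter) when shut, facing away from the clasp when open; far edge 120 mm from the hinge.
- lid_top (a point): Centre of the lid's upper face, 66 mm along the lid from the hinge. It turns with the lid: z out of the upper face, -x towards the catch.
- lid_catch (a point): Seat of the loop's bar in the steel catch on the lid's front edge; axes as lid_top. The catch is open upwards, 22 mm wide along y: a ledge 2 mm below this point and, on the outer side, an upturned lip 2.5 mm thick, its inner face 2 mm outside this point, its top 3.5 mm above it. Slot between lip and lid: 10 mm. Lid shut: at x -62.5, z 124 mm in the jar's frame.
- clasp_pivot (a point): Middle of the lever's pivot axis, along the jar's y; in the jar's frame at x -66, z 100 mm. Axes as the jar's.
- lever (a joint): Lever's angle, rad: 0 home, hanging down against the glass; grows as it swings outwards and up; 1.78 level, straight out; 2.35 limit; starts at 1.25 to 1.95. Light friction holds it where it is left. With the loop hooked it comes taut at about 1.2; then its end takes up to about 5 N near 0.85; past dead centre, about 0.35, it pulls itself home against the glass at 0.
- lever_end (a point): Middle of the free end of the lever, a U of 4 mm wire, 56 mm wide: a straight bar along y, 48 mm long, 44 mm from the lever's pivot axis. Lever home: at x -57, z 57 mm in the jar's frame.
- loop_bar (a point): Middle of the bar of the clasp's wire loop: 4 mm wire along y. The loop is 40 mm wide over its legs (graspable across them); its bar is 36 mm from its pivot, which rides on the lever's arms 15 mm from the lever's axis. Light friction holds it where it is left. The bar can be carried anywhere 22 to 50 mm from the lever's axis; the lever follows. At the start it sticks up or out, above the lever.
- shut_jar: Smaller clip-top jar, 80 mm across, 106 mm tall, already shut. Origin at the centre of its base. Leave it.
- card: Black folded tent card, 75 mm wide, 45 mm tall. Origin under its middle. Leave it.
- tongs: Steel tongs, 180 mm long, lying flat. Origin under their middle. Leave them.
Not all that is in view belongs to the job. Leave any red look-alike of the jar alone.

How it is judged (in metres and radians):
On the way, in this order (a step that is already met when the one before it is completed fails the run):
1. the lid is fully down, resting on its seal, while the clasp is still undone (value of joint lid below 0.015 rad and value of joint lever above 0.6 rad), for 0.2 s.
2. the loop's bar lies in the catch of the shut lid, the lever not yet pressed home (distance between loop_bar and lid_catch below 0.0075 m and z of loop_bar in the frame of lid_catch below 0.003 m and value of joint lid below 0.015 rad and value of joint lever above 0.35 rad), for 0.1 s.
At the end, for the whole second after the job is handed in: The clasp alone holds the lid pressed into its seal (lid angle below -0.006 rad), the loop's bar in the lid's catch (within 7.5 mm), the lever home against the glass (within 0.1 rad), all at rest; shut jar, card and tongs within 20 mm of where they were (value of joint lever below 0.1 rad and value of joint lid below -0.006 rad and distance between loop_bar and lid_catch below 0.0075 m and velocity of joint each of lid, lever below 0.1 rad/s and distance of each of shut_jar, card, tongs from where it was at the start of the episode below 0.02 m); the robot touches nothing.
It fails at once if the lid is pressed with more than 40 N (contact force between any of the fingers, the arm and lid above 40 N).
It fails at once if the lid is slammed onto the rim (faster than 3 rad/s in its last 0.15 rad) (value of joint lid below 0.15 rad and velocity of joint lid below -3 rad/s).
It fails at once if the lever, already against the jar, is pressed with more than 40 N (value of joint lever below 0.1 rad and contact force between the fingers and lever above 40 N).
It fails at once if the shut jar, the card or the tongs are moved more than 20 mm (distance of any of shut_jar, card, tongs from where it was at the start of the episode above 0.02 m).
It also fails if it takes over 58 s, if anything falls off the work surface, if the arm or the gripper's body presses on something with over 40 N, if the wrist force passes 120 N, or if a joint passes its speed limit or range.

## Robot

A 6-joint arm with a two-finger parallel gripper is mounted at the origin on the work surface. World frame = base frame: x ahead of the robot, y to its left, z up, the work surface at z = 0. Lengths are in mm, angles in rad, forces in N, time in s.
With the tool pointing down it reaches from about 350 to 875 mm from the base axis. Payload 4.2 kg.
Tool frame: the origin (TCP) lies at the very end of the fingers, on their centre line; the grasp point (between the pads) lies 19 mm behind it; z points along the fingers, y is the line along which they close (so a half turn about z gives the same grasp; the last joint's range is limited). The gripper opens to 85 mm and grips with 20 to 120 N. Pads are 22 mm wide; open, the fingers measure 114 mm over their backs; the gripper's body (76 mm by 85 mm) begins 54 mm behind the grasp point. The pads swing forward as they close: fully open they stand 13 mm farther back than shut.
Start: joints at [-0.989, 0.385, 0.008, 0, -1.194, -0.259], TCP at [198.28, -592.693, 231.312] pointing down, gripper open.
Joint ranges: [-3.14, 3.14], [-1.21, 2.06], [-1.07, 1.41], [-3.16, 2.05], [-2.99, -0.16], [-3.1, 3.1]. Speed limits (rad/s): [2.79, 2.79, 3.14, 3.14, 3.14, 3.14].

## Interface

Orientations are given as a unit quaternion [x, y, z, w].
In Python, from bench import arm gives the robot as it stands.
- The arm moves only by the tool servo_tool, never from a script. Its argument "rows" is a list that holds one entry, the list of rows, each a list of 7 numbers: the finger opening in mm, from 0 to 85.4, then the shift along the tool's x, y, z in mm, then the turn, a rotation vector about the tool's x, y, z in rad. A call has 1 to 10 rows; each row is the pose to reach, as a shift and turn from the pose commanded when the call began, along the tool's axes at that moment; what a row does not reach only later rows make up. A row lasts 1/8 s, in which the tool goes at most 62.5 mm and 10.7 degrees, less where a joint would pass 70% of its speed; a pose out of reach is approached as far as the arm can. A call with a gripper value outside its range is refused whole. The fingers move at their own pace and stop on an object; the grip force is fixed at half the most. Time passes only in rows, so rows that repeat a pose let the fingers close. It gives the time, the measured TCP pose, the force, the opening and the grip force at its end, in the units of the state.
- arm.read_state(): the state, without advancing time (a new reading comes with each control period).
- arm.get_image(name): name is "side" or "top"; returns the picture (400x640x3 uint8, red, green, blue); there is no depth.
- arm.camera_params(name): a dict with "intrinsics" (3x3 intrinsics, pixels), "D" ([k1, k2, p1, p2, k3] as OpenCV has them; the pictures are not rectified), "R" (3x3) and "t" (3): a world point X has camera coordinates R X + t. Camera axes: x right, y down, z forward; pixel columns grow to the right and rows downward; lengths in mm; the calibration is good to about 2 mm. A picture is of the moment at which its call begins. camera_params takes no time and is no camera call.
- arm.job_done(): hands the job in; it is judged then, once.
The state is a dict: "clock": time; "joints": joint angles; "joint_vel": joint speeds; "joint_efforts": joint torques, N m; "position": TCP position; "ee_rot": TCP orientation; "contact_force": force on the tool from outside, world axes, zero at the start; "wrist_torque": the same for the moment, N m; "gripper_width": finger opening in mm; "grasp_force": force on a finger pad.
Only numpy, scipy, OpenCV 4.12 (cv2) and the standard library are available. Lean on these libraries where they do the work, as an engineer would, in place of code of your own. Each camera call takes 0.05 s, during which the arm holds its last target. There are 200 camera calls.

## Working session

There is one attempt and no reset: what is moved stays moved. The work goes in short steps, Python scripts to look and compute and a tool call to move; the robot and the scene stay as the last step left them, time stands still between calls to the robot, and variables do not carry over. Pictures are saved under pics/ and viewed, at most 10 in all, crops included, and the job is handed in when it is done.

Besides the shell and the picture viewer there is one more tool, called after "Emit:" as name(argument=value, ...) on one line, values as JSON. servo_tool: Moves the arm, as the interface text tells. Its arguments: {"type":"object","properties":{"rows":{"type":"array"}},"required":["rows"]}

```bash
mkdir -p pics; ls
python3 - <<'E'
from bench import arm
import cv2,numpy as np
for n in("side","top"):
    cv2.imwrite(f"pics/{n}0.png",arm.get_image(n)[:,:,::-1]); p=arm.camera_params(n)
    print(n,np.round(p["intrinsics"],1).tolist(),p["D"],"cam at",np.round(-np.array(p["R"]).T@p["t"]),np.round(p["R"],2).tolist())
s=arm.read_state();print(s)
E
```

```text
pics
side [[363.5, 0.0, 324.6], [0.0, 363.5, 199.7], [0.0, 0.0, 1.0]] [0.02661003 0.         0.         0.         0.        ] cam at [383. 639. 630.] [[-0.96, -0.26, -0.01], [-0.16, 0.6, -0.78], [0.21, -0.75, -0.62]]
top [[481.4, 0.0, 321.9], [0.0, 481.4, 203.6], [0.0, 0.0, 1.0]] [-0.13461745  0.          0.          0.          0.        ] cam at [ 443.  -10. 1303.] [[0.0, -1.0, 0.0], [-1.0, -0.0, -0.08], [0.08, -0.0, -1.0]]
{'clock': 0.1, 'joints': array([-9.89392882e-01,  3.85487374e-01,  6.75693827e-03, -3.73654011e-04,
       -1.19399016e+00, -2.58601073e-01]), 'joint_vel': array([ 9.34063731e-05, -1.88171929e-03,  2.75290025e-03,  1.54044979e-03,
       -6.54450511e-04,  9.81847756e-04]), 'joint_efforts': array([-6.70677819e-04, -3.93319237e+01,  1.88930476e+01,  4.19799507e+00,
       -2.57163905e-03,  1.07451132e-05]), 'position': array([ 198.10560628, -592.23151771,  230.33323879]), 'ee_rot': array([-1.60633247e-01,  9.87013680e-01,  9.49320644e-04, -2.33760074e-04]), 'contact_force': array([-0.5197523 , -0.53679669,  0.79207796]), 'wrist_torque': array([ 0.00433745, -0.00368493,  0.005103  ]), 'grasp_force': 0.0, 'gripper_width': 85.48345100963101}
```

View pics/side0.png

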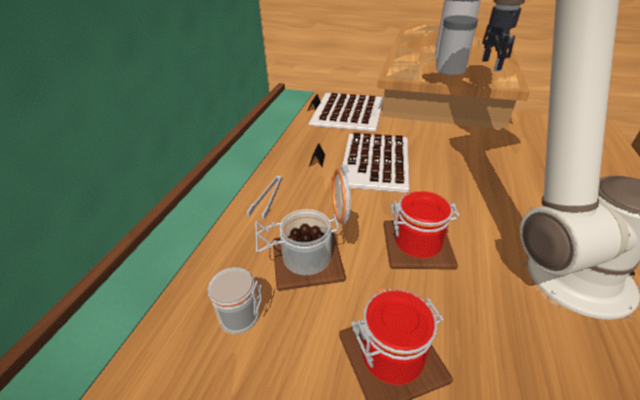

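View pics/top0.png

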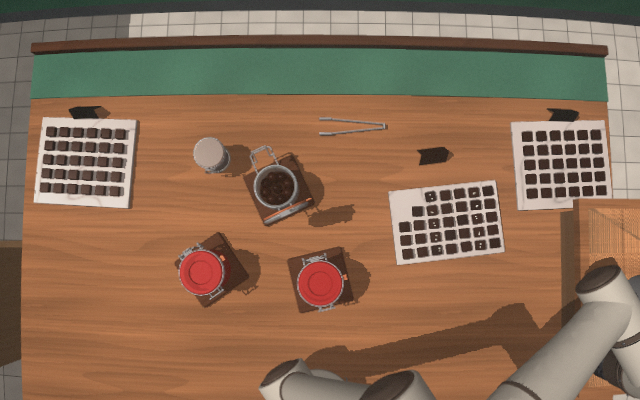

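Candidates: clear open jar (side 305,245 / top 276,188), with its lid up and clasp out; red look-alikes (side 421,225 and 397,335) and the smaller shut jar (side 236,300). The clear open jar with truffles and a loose clasp fits; I'll confirm it in an enlarged crop.

Run:
```python
import cv2,numpy as np
a=cv2.imread("pics/side0.png")[160:295,235:365];b=cv2.imread("pics/top0.png")[135:235,230:330]
a=cv2.resize(a,(400,415),interpolation=3);b=cv2.resize(b,(400,400),interpolation=3)
o=np.zeros((415,800,3),np.uint8);o[:,:400]=a;o[:400,400:]=b
cv2.imwrite("pics/crop1.png",o)
```

```text
(no output)
```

View pics/crop1.png

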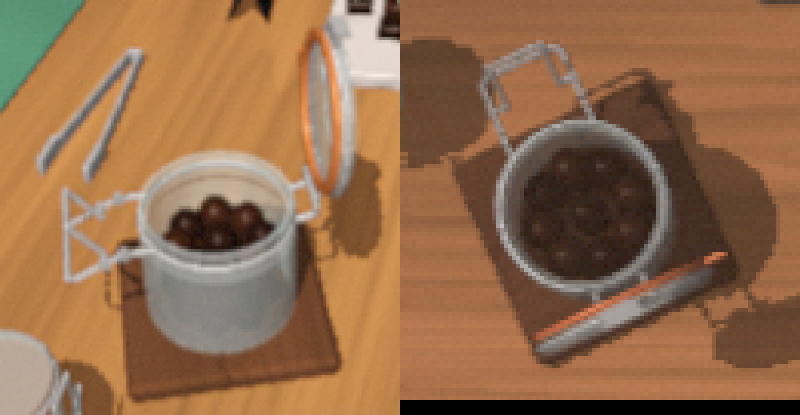

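The open clear jar is confirmed: rim centre at top (276,187), stand corners visible, clasp to the far left (262,150), and lid upright on the robot side. Next I'll fit the pose.

```bash
cat > h.py <<'E'
from bench import arm
import cv2,numpy as np
from scipy.optimize import least_squares
P={n:arm.camera_params(n) for n in("side","top")}
def proj(n,X):
    p=P[n];return cv2.projectPoints(np.asarray(X,float).reshape(-1,3),cv2.Rodrigues(np.array(p["R"],float))[0],np.array(p["t"],float),np.array(p["intrinsics"]),np.array(p["D"],float))[0][:,0]
def J(q,X):
    X=np.asarray(X,float).reshape(-1,3);c,s=np.cos(q[2]),np.sin(q[2])
    return X@np.array([[c,s,0],[-s,c,0],[0,0,1]])+[q[0],q[1],0]
def lid(f,pts): # pts: (along, y, up)
    d=np.array([-np.cos(f),0,np.sin(f)]);n=np.array([np.sin(f),0,np.cos(f)])
    return np.array([[66,y,114]+a*d+u*n for a,y,u in pts])
def lev(t,r): a=-1.364-t;return np.array([-66+r*np.cos(a),0,100+r*np.sin(a)])
def loop(t,s): # s: world-plane angle of loop dir, 0=outward(-x), pi/2=up
    return lev(t,15)+36*np.array([-np.cos(s),0,np.sin(s)])
def draw(n,q,f,t,s,img,x0,y0,k):
    Y=lambda p,y:np.array(p)+[0,y,0]
    th=np.linspace(0,2*np.pi,60)
    L=[(J(q,np.c_[55*np.cos(th),55*np.sin(th),0*th+112]),(0,255,0)),
       (J(q,lid(f,np.c_[66+54*np.cos(th),54*np.sin(th),0*th+13])),(255,0,0)),
       (J(q,[Y(lev(t,0),-26),Y(lev(t,44),-26),Y(lev(t,44),26),Y(lev(t,0),26)]),(0,0,255)),
       (J(q,[Y(lev(t,15),-18),Y(loop(t,s),-18),Y(loop(t,s),18),Y(lev(t,15),18)]),(255,255,0)),
       (J(q,[[75,75,18],[75,-75,18],[-75,-75,18],[-75,75,18],[75,75,18]]),(0,255,255))]
    for X,c in L: cv2.polylines(img,[np.int32(((proj(n,X)-[x0,y0]+.5)*k)*16)],False,c,1,16,4)
def view(q,f,t,s,name,boxes,k,imgs=None):
    o=[]
    for n,(x0,y0,w,h) in boxes.items():
        im=(imgs or {}).get(n);im=arm.get_image(n)[:,:,::-1] if im is None else im
        c=cv2.resize(im[y0:y0+h,x0:x0+w],None,fx=k,fy=k,interpolation=3);o.append(c.copy());draw(n,q,f,t,s,c,x0,y0,k);o.append(c)
    cv2.imwrite(name,cv2.vconcat([cv2.hconcat(o[:2]),cv2.hconcat(o[2:])]) if len(o)>2 else cv2.hconcat(o))
E
python3 - <<'E'
from h import *
top=[(292,153),(243.75,175),(265,225.5),(313.75,202.5)]
# far-right,far-left(+y),near-left,near-right ; side corners: 
sd=[]
L=lambda u,v:(235+u/3.077,160+v/3.077)
def r(q):
    X=J(q,[[-75,75,18],[-75,-75,18],[75,-75,18],[75,75,18]])
    e=(proj("top",X)-top).ravel()
    c=proj("top",J(q,[[0,0,112]]))[0]-[276,187.25]
    return np.r_[e,2*c]
s=least_squares(r,[560,80,np.pi+.4]);q=s.x;print(q,s.fun)
print(proj("side",J(q,[[-75,75,18],[-75,-75,18],[75,-75,18],[75,75,18]])), [L(132,400),L(340,372)])
im={n:cv2.imread(f"pics/{n}0.png") for n in P}
view(q,1.6,1.6,2.0,"pics/ov1.png",{"side":(250,165,110,80),"top":(240,135,110,80)},3.6,im)
E
```

```text
[577.97950495 102.8133357    3.569776  ] [ 1.08704452  0.58952076 -1.35555428  1.26478937 -0.33600636  1.49482913
  2.07439294  1.50713428 -0.69115615 -2.26911333]
[[273.04142884 235.51311348]
 [276.56139282 285.15501056]
 [346.96757425 275.55098009]
 [334.32094784 228.16826036]] [(277.8989275268118, 289.99675008124797), (345.49723756906076, 280.89697757556064)]
```

View pics/ov1.png

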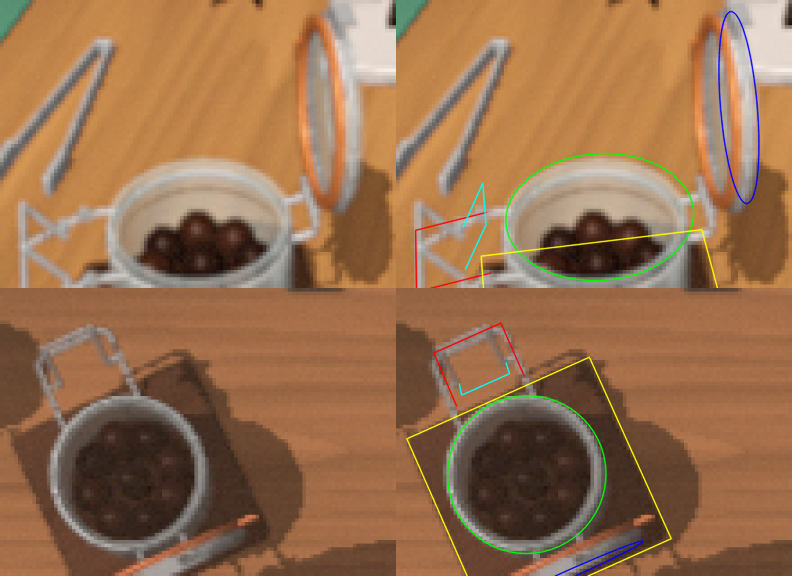

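The jar fit is good. The loop bar stands above and out over the lever end, at about (256,229) against (257,241) in side. Next I'll refine the clasp and lid angles.

Run:
```python
from h import *
q=np.array([579.3,103,3.57])
def r(v):
    return np.r_[proj("side",J(q,[lev(v[0],44)]))[0]-[257.4,241.2],proj("side",J(q,[loop(*v)]))[0]-[256.4,228.9]]
s=least_squares(r,[1.6,1]);print(s.x,s.fun); t,l=s.x
# lid centre (orange seal/underside) ; top-view: silver upper edge
def r2(v): return proj("side",J(q,lid(v[0],[(120,0,5)])))[0]-[343,169]
im={n:cv2.imread(f"pics/{n}0.png") for n in P}
for f in (1.4,1.5,1.6,1.7,1.8): print(f,proj("side",J(q,lid(f,[(120,0,13),(120,0,3)]))).round(1).tolist(),proj("top",J(q,lid(f,[(66,54,13),(66,-54,13)]))).round(1).tolist())
view(q,1.45,t,l,"pics/ov2.png",{"side":(248,210,50,37),"top":(244,138,50,37)},8,im)
```

```text
[1.22474535 0.77825207] [ 0.6449783   0.2513142  -1.27662919 -1.30059796]
1.4 [[332.7, 172.9], [327.7, 174.2]] [[305.6, 198.9], [263.4, 217.9]]
1.5 [[338.9, 172.2], [333.8, 173.1]] [[306.7, 201.6], [264.6, 220.5]]
1.6 [[345.0, 172.1], [339.9, 172.5]] [[307.9, 204.2], [265.8, 223.1]]
1.7 [[351.0, 172.4], [346.0, 172.4]] [[309.1, 206.7], [267.0, 225.7]]
1.8 [[356.7, 173.3], [351.9, 172.8]] [[310.2, 209.2], [268.2, 228.1]]
```

View pics/ov2.png

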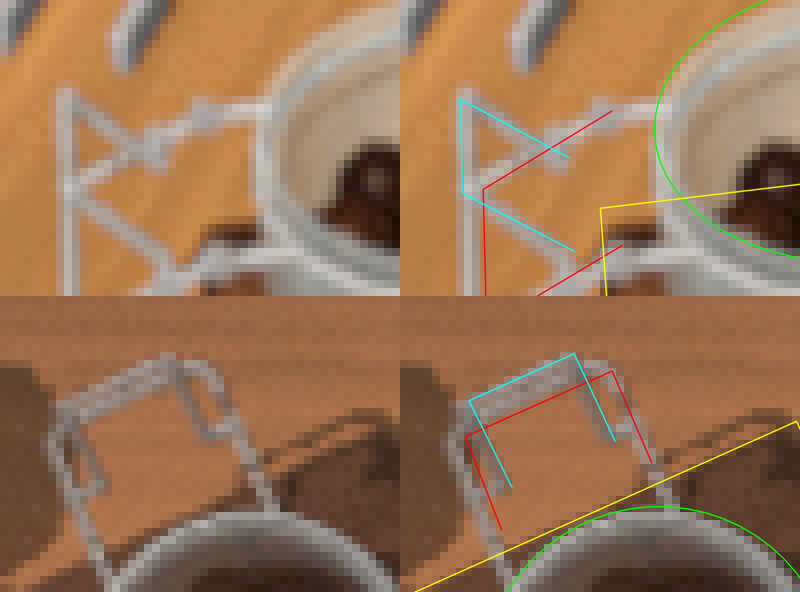

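```bash
cat >> h.py <<'E'
from scipy.spatial.transform import Rotation as R
Q=np.array([579.3,103,3.57])
def jar_tcp():
    s=arm.read_state();p=s["position"]-[Q[0],Q[1],0];c,n=np.cos(Q[2]),np.sin(Q[2])
    return np.array([c*p[0]+n*p[1],-n*p[0]+c*p[1],p[2]]),R.from_quat(s["ee_rot"]).as_matrix(),s
def to(*targets,tilt=0):
    j,M,s=jar_tcp();print("jar",j.round(1),"F",s["contact_force"].round(1),"t",round(s["clock"],2))
    Jm=np.array([[np.cos(Q[2]),-np.sin(Q[2]),0],[np.sin(Q[2]),np.cos(Q[2]),0],[0,0,1]])
    for T in targets: print(T,"shift",(M.T@(Jm@(np.array(T)-j))).round(1))
    G=Jm@np.diag([1,-1,-1.])@R.from_euler("y",tilt).as_matrix()
    print("turn",R.from_matrix(M.T@G).as_rotvec().round(3))
E
python3 - <<'E'
from h import *
to((130,0,260),(120,0,205))
E
```

```text
jar [635.6 474.  230.3] F [-0.5 -0.5  0.8] t 0.1
(130, 0, 260) shift [-452.7  524.8  -28.7]
(120, 0, 205) shift [-462.7  525.8   26.3]
turn [ 0.002 -0.    -0.106]
```

Emit:
servo_tool(rows=[[[0,-40,45,-29,0,0,-0.106],[0,-453,525,-29,0,0,-0.106],[0,-453,525,-29,0,0,-0.106],[0,-453,525,-29,0,0,-0.106],[0,-453,525,-29,0,0,-0.106],[0,-453,525,-29,0,0,-0.106],[0,-453,525,-29,0,0,-0.106],[0,-453,525,-29,0,0,-0.106],[0,-453,525,-29,0,0,-0.106],[0,-453,525,-29,0,0,-0.106]]])

```text
clock: 1.35
position: [433.2, -18.1, 260.2]
ee_rot: [-0.213, 0.977, 0.0, 0.0]
contact_force: [0.9, -0.5, -1.3]
gripper_width: 0.1
grasp_force: 0.0
```

Emit:
servo_tool(rows=[[[0,0,0,0,0,0,0],[0,0,0,0,0,0,0],[0,0,0,0,0,0,0],[0,0,0,0,0,0,0]]])

```text
clock: 1.85
position: [432.7, -21.3, 260.2]
ee_rot: [-0.212, 0.977, 0.0, 0.0]
contact_force: [-0.3, 0.2, -0.5]
gripper_width: -0.0
grasp_force: 0.0
```

Run:
```python
from h import *
to((120,0,205))
```

```text
jar [185.   52.2 260.2] F [-0.3  0.2 -0.5] t 1.85
(120, 0, 205) shift [-64.9  52.3  55.2]
turn [ 0.     0.    -0.002]
```

Emit:
servo_tool(rows=[[[0,-30,52,20,0,0,-0.002],[0,-60,52,55,0,0,-0.002],[0,-60,52,55,0,0,-0.002],[0,-60,52,55,0,0,-0.002]]])

```text
clock: 2.35
position: [466.1, 51.2, 205.4]
ee_rot: [-0.213, 0.977, -0.0, -0.0]
contact_force: [-1.1, -0.0, 0.4]
gripper_width: 0.1
grasp_force: 0.0
```

Run:
```python
from h import *
j,M,s=jar_tcp();print(j.round(1),s["contact_force"].round(1))
for f in np.arange(1.8,-.05,-.1):
    E=np.array([77-85*np.cos(f)+13*np.sin(f),114+85*np.sin(f)+13*np.cos(f)]);print(round(f,2),(E[0]-j[0]).round(1),-(E[1]-j[2]).round(1))
```

```text
[124.5   0.  205.4] [-1.1 -0.   0.4]
1.8 -15.5 11.6
1.7 -23.7 8.8
1.6 -32.0 6.9
1.5 -40.6 5.7
1.4 -49.2 5.5
1.3 -57.7 6.1
1.2 -66.2 7.5
1.1 -74.5 9.8
1.0 -82.5 12.9
0.9 -90.2 16.8
0.8 -97.4 21.4
0.7 -104.2 26.7
0.6 -110.3 32.7
0.5 -115.9 39.3
0.4 -120.7 46.4
0.3 -124.9 53.9
0.2 -128.2 61.8
0.1 -130.8 70.0
-0.0 -132.5 78.4
```

Emit:
servo_tool(rows=[[[0,-15.5,0,8,0,0,0],[0,-24,0,7,0,0,0],[0,-32,0,6,0,0,0],[0,-41,0,5.5,0,0,0],[0,-49,0,5.5,0,0,0],[0,-58,0,6,0,0,0],[0,-66,0,7.5,0,0,0],[0,-74.5,0,10,0,0,0],[0,-82.5,0,13,0,0,0],[0,-90,0,17,0,0,0]]])

```text
clock: 3.6
position: [548.7, 90.2, 187.9]
ee_rot: [-0.214, 0.977, 0.0, 0.001]
contact_force: [-0.4, 0.2, 2.4]
gripper_width: 0.2
grasp_force: 1.0
```

Emit:
servo_tool(rows=[[[0,-7,0,4.5,0,0,0],[0,-14,0,10,0,0,0],[0,-20,0,16,0,0,0],[0,-26,0,22.5,0,0,0],[0,-31,0,29.5,0,0,0],[0,-35,0,37,0,0,0],[0,-38,0,45,0,0,0],[0,-40,0,50,0,0,0]]])

```text
clock: 4.6
position: [583.8, 106.2, 137.1]
ee_rot: [-0.214, 0.977, -0.0, -0.001]
contact_force: [-0.3, 0.6, 0.7]
gripper_width: 0.2
grasp_force: 0.2
```

Run:
```python
from h import *
to((-8,0,130),(-8,0,125))
im={n:arm.get_image(n)[:,:,::-1] for n in P}
view(Q,.1,1.35,.85,"pics/lid.png",{"side":(240,165,110,80),"top":(235,130,110,80)},3.6,im)
```

```text
jar [ -5.5  -1.  137.1] F [-0.3  0.6  0.7] t 4.6
(-8, 0, 130) shift [-2.6 -1.   7.1]
(-8, 0, 125) shift [-2.6 -1.  12.1]
turn [ 0.    -0.002  0.002]
```

View pics/lid.png

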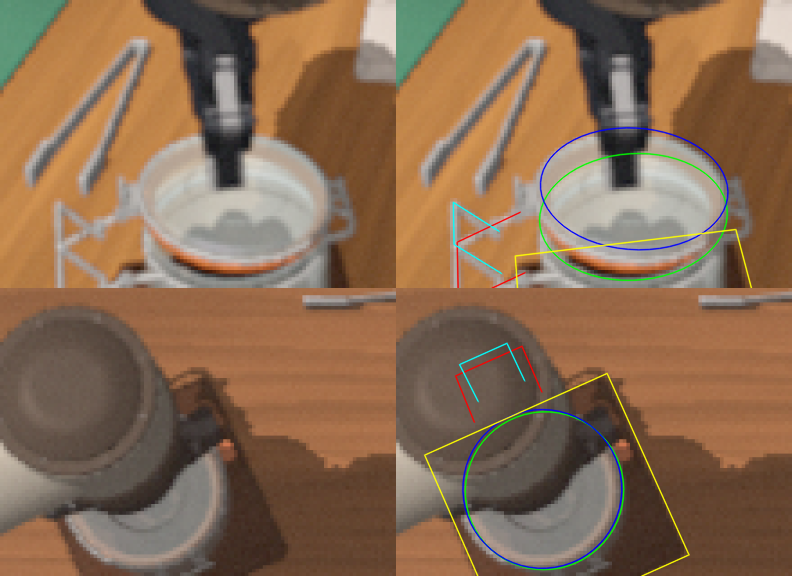

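The lid is nearly down (upper-face ellipse at about side (305,215)), with the gripper on it. The clasp model overlays well. Now I'll press gently.

Emit:
servo_tool(rows=[[[0,-1,0,3,0,0,0],[0,-2,0,6,0,0,0],[0,-2,0,8,0,0,0],[0,-2,0,9,0,0,0],[0,-2,0,9,0,0,0]]])

```text
clock: 5.32
position: [585.9, 107.2, 129.0]
ee_rot: [-0.214, 0.977, -0.0, -0.0]
contact_force: [0.9, 0.6, 0.3]
gripper_width: -0.1
grasp_force: 0.0
```

Emit:
servo_tool(rows=[[[0,0,0,0.7,0,0,0],[0,0,0,1.4,0,0,0]]])

```text
clock: 5.58
position: [586.1, 107.3, 127.8]
ee_rot: [-0.214, 0.977, 0.0, 0.0]
contact_force: [-0.1, 0.1, 0.2]
gripper_width: 0.1
grasp_force: 0.2
```

Emit:
servo_tool(rows=[[[0,0,0,0.7,0,0,0],[0,0,0,1.2,0,0,0],[0,0,0,1.2,0,0,0]]])

```text
clock: 5.95
position: [586.2, 107.2, 126.9]
ee_rot: [-0.214, 0.977, -0.0, 0.0]
contact_force: [-0.5, 0.1, 3.5]
gripper_width: -0.1
grasp_force: 1.7
```

Emit:
servo_tool(rows=[[[0,0,0,0.4,0,0,0],[0,0,0,0.8,0,0,0],[0,0,0,0.8,0,0,0]]])

```text
clock: 6.32
position: [586.2, 107.2, 126.8]
ee_rot: [-0.214, 0.977, -0.0, 0.0]
contact_force: [-2.8, 0.6, 7.0]
gripper_width: 0.1
grasp_force: 3.5
```

Emit:
servo_tool(rows=[[[0,0,0,0,0,0,0],[60,0,0,-50,0,0,0],[60,-30,0,-70,0,0,0],[60,-80,0,-70,0,0,0],[60,-99,0,-60,0,0,0],[60,-99,0,-55,0,0,0],[60,-99,0,-55,0,0,0]]])

```text
clock: 7.2
position: [674.9, 148.1, 179.5]
ee_rot: [-0.214, 0.977, -0.0, -0.001]
contact_force: [-0.8, 0.6, 0.2]
gripper_width: 60.1
grasp_force: 0.0
```

Run:
```python
from h import *
to((-107,0,150),(-107,0,106))
im={n:arm.get_image(n)[:,:,::-1] for n in P}
view(Q,0,1.35,.85,"pics/grasp.png",{"side":(235,165,110,80),"top":(190,120,110,80)},3.6,im)
```

```text
jar [-105.7   -1.3  179.5] F [-0.8  0.6  0.2] t 7.2
(-107, 0, 150) shift [-1.4 -1.3 29.5]
(-107, 0, 106) shift [-1.5 -1.3 73.5]
turn [ 0.    -0.003  0.002]
```

View pics/grasp.png

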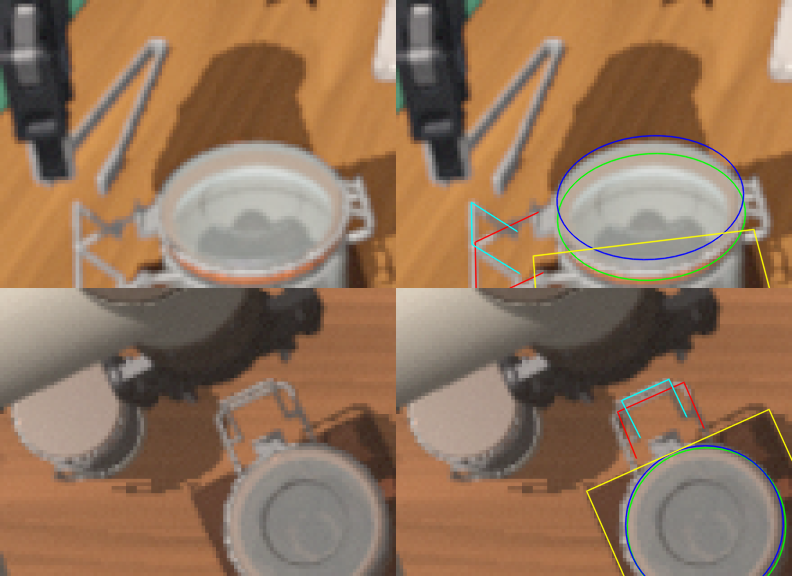

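Lid down. The fingers straddle above the clasp, and the loop bar at top (258,149) matches the model to about 1 px, with y about 1.5 mm toward −y, where the TCP already is. Next I'll lower, feel for contact and grip.

Emit:
servo_tool(rows=[[[60,-2,0,30,0,0,0],[60,-2,0,50,0,0,0],[60,-2,0,65,0,0,0],[60,-2,0,74,0,0,0],[60,-2,0,74,0,0,0]]])

```text
clock: 7.92
position: [677.6, 149.2, 106.5]
ee_rot: [-0.214, 0.977, -0.0, -0.0]
contact_force: [-0.6, 0.7, -0.1]
gripper_width: 59.9
grasp_force: 0.0
```

Emit:
servo_tool(rows=[[[36,0,0,0,0,0,0],[36,0,0,0,0,0,0],[36,0,0,0,0,0,0],[36,0,0,0,0,0,0]]])

```text
clock: 8.43
position: [678.1, 151.0, 107.5]
ee_rot: [-0.214, 0.977, 0.001, 0.001]
contact_force: [-1.3, 5.2, 0.9]
gripper_width: 36.4
grasp_force: 37.7
```

Emit:
servo_tool(rows=[[[25,-1,1.4,-1,0,0,0],[25,-1,1.4,-1,0,0,0],[25,-1,1.4,-1,0,0,0]]])

```text
clock: 8.8
position: [678.0, 151.1, 107.7]
ee_rot: [-0.214, 0.977, 0.0, -0.0]
contact_force: [-1.6, 3.2, 0.5]
gripper_width: 34.8
grasp_force: 59.8
```

Run:
```python
from h import *
to((-110,0,127))
im={n:arm.get_image(n)[:,:,::-1] for n in P}
view(Q,0,1.35,.85,"pics/held.png",{"side":(245,195,60,45),"top":(235,135,60,45)},6.6,im)
```

```text
jar [-109.8   -2.7  107.7] F [-1.6  3.2  0.5] t 8.8
(-110, 0, 127) shift [ -0.2  -2.7 -19.3]
turn [ 0.    -0.     0.002]
```

View pics/held.png

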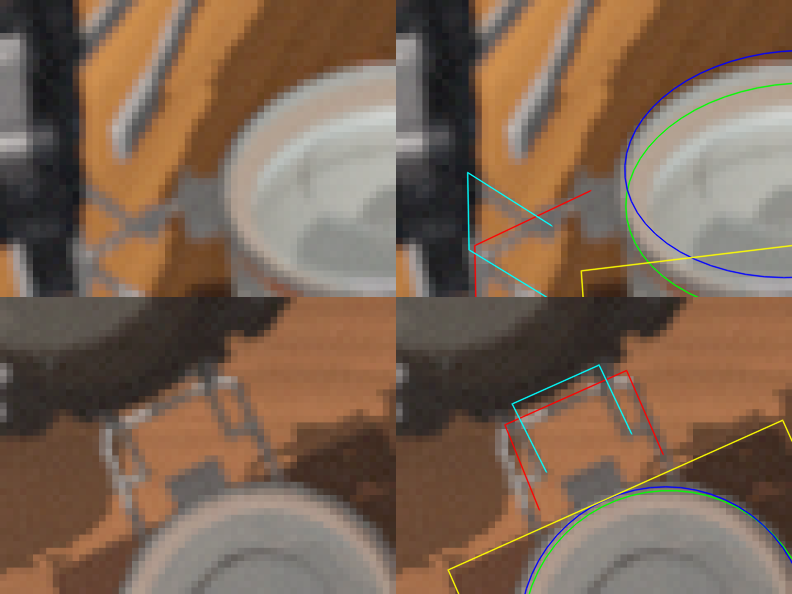

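Loop is held (grip force 60 N, bar near top (262,153)) and the catch is visible at the lid front. Next I'll carry the bar up and over the lip.

Emit:
servo_tool(rows=[[[25,3,0,-7,0,0,0],[25,8,0,-14,0,0,0],[25,14,0,-18,0,0,0],[25,20,0,-19,0,0,0]]])

```text
clock: 9.4
position: [665.2, 145.4, 130.3]
ee_rot: [-0.214, 0.977, 0.002, 0.008]
contact_force: [8.8, 8.2, -2.3]
gripper_width: 35.0
grasp_force: 66.3
```

Emit:
servo_tool(rows=[[[25,5,0,0,0,0,0],[25,10,0,0,0,0,0],[25,15,0,1,0,0,0],[25,18,0,2,0,0,0]]])

```text
clock: 9.9
position: [642.8, 134.5, 124.5]
ee_rot: [-0.214, 0.977, -0.0, -0.001]
contact_force: [0.2, -0.1, 1.4]
gripper_width: 24.8
grasp_force: 0.1
```

Run:
```python
from h import *
to((-68,-2,127))
im={n:arm.get_image(n)[:,:,::-1] for n in P}
view(Q,0,1.5,1.9,"pics/over.png",{"side":(245,195,60,45),"top":(235,135,60,45)},6.6,im)
```

```text
jar [-70.9  -2.3 124.5] F [ 0.2 -0.1  1.4] t 9.9
(-68, -2, 127) shift [ 2.9 -0.3 -2.5]
turn [-0.    -0.001  0.002]
```

View pics/over.png

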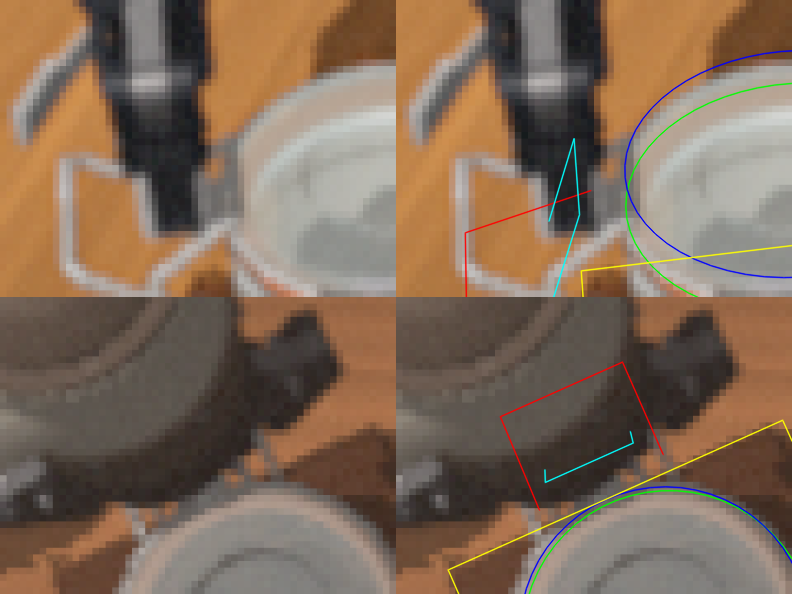

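The loop slipped out of the pads on the way. Its bar now seems to lie near the catch, at about side (279,222), with the lever up. I'll move the arm clear and check before mending it.

Emit:
servo_tool(rows=[[[25,-2,0,-6,0,0,0],[25,-4,0,-40,0,0,0],[45,-4,-40,-80,0,0,0],[45,-4,-100,-80,0,0,0],[45,-4,-150,-80,0,0,0],[45,-4,-150,-80,0,0,0]]])

```text
clock: 10.75
position: [710.8, -2.9, 204.3]
ee_rot: [-0.211, 0.977, -0.0, -0.0]
contact_force: [-1.5, -0.0, -1.0]
gripper_width: 45.0
grasp_force: 0.0
```

Run:
```python
from h import *
j,M,s=jar_tcp();print(j.round(1))
im={n:arm.get_image(n)[:,:,::-1].copy() for n in P}
for n in im: cv2.imwrite(f"pics/{n}_b.png",im[n])
q=[579.7,104,3.57]
# candidate: t unknown; print catch, pivot projections in crop pixels
B={"side":(245,200,50,37),"top":(240,138,50,37)}
for n,(x0,y0,w,h) in B.items():
    print(n,((proj(n,J(q,[[-62.5,0,124],[-66,-28,100],[-66,28,100],[-67,11,127.5],[-67,-11,127.5]]))-[x0,y0]+.5)*8).round().tolist())
def bar(t):
    p=lev(t,15)
    return p
view(q,0,1.6,2.2,"pics/clear.png",B,8,im)
```

```text
[-75.7 151.  204.3]
side [[242.0, 189.0], [244.0, 333.0], [232.0, 188.0], [222.0, 153.0], [226.0, 210.0]]
top [[201.0, 197.0], [124.0, 235.0], [286.0, 163.0], [226.0, 167.0], [161.0, 196.0]]
```

View pics/clear.png

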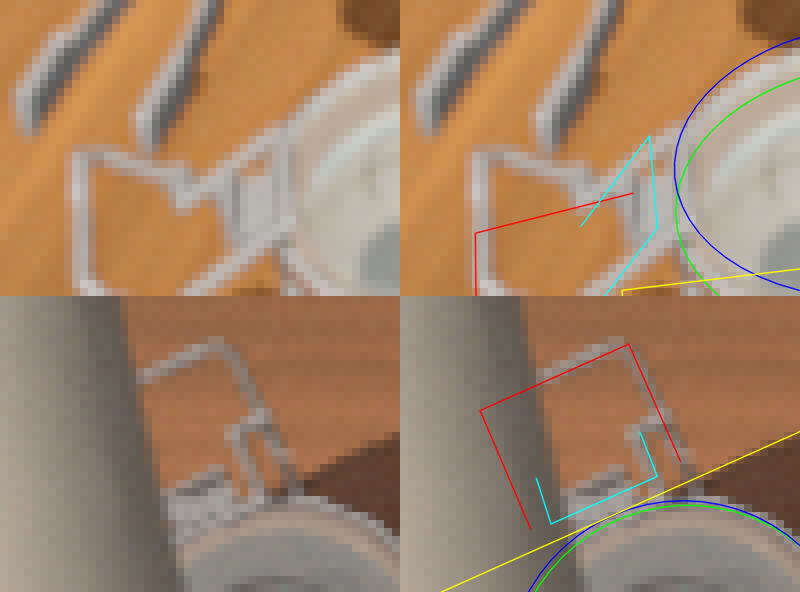

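The loop bar overshot the slot slightly, to about side (280,222). It now rests just behind the catch on the lid's front edge, with the lever raised. I'll fit its position numerically.

Run:
```python
from h import *
q=[579.7,104,3.57]
for b in (0,1.0):
    r=lambda v:np.r_[proj("side",J(q,[lev(v[0],44)]))[0]-[254.3,227.3-b],proj("side",J(q,[loop(*v)]))[0]-[280.1,221.8-b]]
    s=least_squares(r,[2.1,2.6]);t,l=s.x;print(s.x,s.fun.round(1),loop(t,l).round(1),lev(t,44).round(1))
B=(240,138)
print((proj("top",J(q,[loop(t,l)+[0,18,0],loop(t,l)-[0,18,0],lev(t,44)+[0,24,0],lev(t,15)+[0,18,0]]))-B+.5).round(1)*8, "obs loop corner ~ (265,205), lever corner (225,45)")
```

```text
[2.22101631 2.51930109] [-0.3  0.1  0.5 -0.6] [-50.3   0.  127.4] [-105.7    0.   118.9]
[2.28305138 2.48062457] [ 0.2  0.2  0.2 -0.2] [-50.7   0.  129.4] [-104.5    0.   121.3]
[[267.2 204. ]
 [160.8 252. ]
 [218.4  45.6]
 [238.4 134.4]] obs loop corner ~ (265,205), lever corner (225,45)
```

```bash
sed -i 's/^Q=.*/Q=np.array([579.7,104,3.57])/' h.py
python3 - <<'E'
from h import *
to((-107,-1.2,150),(-107,-1.2,124),(-107,-1.2,111))
E
```

```text
jar [-75.3 148.6 204.5] F [-0.8 -0.1 -0.6] t 10.85
(-107, -1.2, 150) shift [-31.9 149.7  54.5]
(-107, -1.2, 124) shift [-31.9 149.7  80.5]
(-107, -1.2, 111) shift [-31.9 149.7  93.5]
turn [ 0.    -0.     0.001]
```

Emit:
servo_tool(rows=[[[0,-32,50,0,0,0,0],[0,-32,100,10,0,0,0],[0,-32,150,30,0,0,0],[0,-32,150,55,0,0,0],[0,-32,150,70,0,0,0],[0,-32,150,70,0,0,0]]])

```text
clock: 11.6
position: [675.5, 150.4, 133.5]
ee_rot: [-0.214, 0.977, -0.0, -0.001]
contact_force: [-0.2, 0.2, -0.4]
gripper_width: -0.2
grasp_force: 0.0
```

Run:
```python
from h import *
to((-107,-1.2,111))
```

```text
jar [-106.4   -2.4  133.5] F [-0.2  0.2 -0.4] t 11.6
(-107, -1.2, 111) shift [-0.6 -1.2 22.5]
turn [-0.    -0.003  0.003]
```

Emit:
servo_tool(rows=[[[0,-0.6,-1,6,0,0,0],[0,-0.6,-1,11,0,0,0],[0,-0.6,-1,15,0,0,0],[0,-0.6,-1,19,0,0,0],[0,-0.6,-1,22.5,0,0,0],[0,-0.6,-1,22.5,0,0,0]]])

```text
clock: 12.35
position: [676.9, 149.4, 111.6]
ee_rot: [-0.214, 0.977, -0.0, -0.001]
contact_force: [0.8, -0.8, -0.5]
gripper_width: 0.1
grasp_force: 0.0
```

Emit:
servo_tool(rows=[[[0,0,0,-15,0,0,0],[0,0,0,-60,0,0,0],[25,10,-50,-90,0,0,0],[25,10,-110,-90,0,0,0],[25,10,-150,-90,0,0,0],[25,10,-150,-90,0,0,0]]])

```text
clock: 13.1
position: [731.6, 6.0, 203.1]
ee_rot: [-0.212, 0.977, -0.0, 0.001]
contact_force: [0.0, 0.5, -0.1]
gripper_width: 25.0
grasp_force: 0.0
```

Run:
```python
from h import *
to((-66,-1.2,160),(-66,-1.2,134))
im=arm.get_image("side")[:,:,::-1].copy();cv2.imwrite("pics/side_c.png",im)
old=cv2.imread("pics/side_b.png")
g=im[208:240,248:290].astype(int); sat=g.max(2)-g.min(2)
for y in range(0,32): print(y+208,"".join("#" if v<30 else("+" if v<50 else ".") for v in sat[y]))
```

```text
jar [-97.4 152.3 203.1] F [ 0.   0.5 -0.1] t 13.1
(-66, -1.2, 160) shift [ 31.8 153.4  43. ]
(-66, -1.2, 134) shift [ 31.8 153.5  69. ]
turn [-0.001  0.001 -0.002]
208 .#####+..........+###....................+
209 +#####...........####..................+##
210 #####...........#####.................+###
211 ####+..........+#####................#####
212 ####...........#####...............+####++
213 ###...........+####+...............####+++
214 ##+...........#####...............####++++
215 ##............####.......+#......###+++++#
216 +.............###+.......##+....+###+++###
217 ..............+##.......###+....###++++###
218 ...............#+......+###+...+##++++####
219 .......................##+#+...###+++#####
220 ......................+#++##..+##+++######
221 ......................##+###..+##++#######
222 ..................+..##.+########++#######
223 .......########++######+#########++#######
224 .....############################++#######
225 ....##+..........+###+.+########++########
226 ....##............##+...+########+########
227 ....##............##.....########++#######
228 ....##...................########++#######
229 ....+#...................#########+#######
230 ....+#..................####+..+##+#######
231 ....##.................+##.....+###+######
232 ....+#.................##.......##########
233 ....##................+#+.......##########
234 ....##................##........#++#######
235 ....##...............##.........+#++######
236 ....##..............+#+.........+##++#####
237 ....##.............+##..........+###..+###
238 ....##.............##...........#####...+#
239 ....##+............##..........++#####....
```

Run:
```python
from h import *
for b in (0,1.0):
    r=lambda v:np.r_[proj("side",J(Q,[lev(v[0],44)]))[0]-[253.0,232.8-b],proj("side",J(Q,[loop(*v)]))[0]-[274.9,222.2-b]]
    s=least_squares(r,[2.1,2.6]);t,l=s.x;print(s.x,s.fun.round(1),loop(t,l).round(1),lev(t,44).round(1))
    print("corners",proj("side",J(Q,[loop(t,l)+[0,18,0],loop(t,l)-[0,18,0]])).round(1).tolist())
```

```text
[1.8405159  2.17579528] [-0.   0.5  0.6 -1.5] [-60.5   0.  130.6] [-109.9    0.   102.8]
corners [[275.0, 215.0], [276.0, 226.5]]
[1.91601251 2.16246649] [-0.1  0.4  0.4 -1. ] [-60.8   0.  132. ] [-109.6    0.   106.1]
corners [[274.8, 214.5], [275.8, 226.1]]
```

Run:
```python
from h import *
to((-65.5,-2,160),(-65.5,-2,115))
```

```text
jar [-97.7 150.6 203. ] F [-0.1  0.2  0.4] t 13.15
(-65.5, -2, 160) shift [ 32.3 152.6  42.9]
(-65.5, -2, 115) shift [ 32.3 152.6  87.9]
turn [-0.     0.001  0.   ]
```

Emit:
servo_tool(rows=[[[60,32,50,0,0,0,0],[60,32,100,10,0,0,0],[60,32,153,30,0,0,0],[60,32,153,42,0,0,0],[60,32,153,42,0,0,0],[60,32,153,42,0,0,0]]])

```text
clock: 13.9
position: [638.6, 134.3, 161.1]
ee_rot: [-0.214, 0.977, -0.0, 0.001]
contact_force: [-0.7, -0.0, -0.2]
gripper_width: 59.9
grasp_force: 0.0
```

Run:
```python
from h import *
to((-65.5,-2,115))
```

```text
jar [-66.2  -3.1 161.1] F [-0.7 -0.  -0.2] t 13.9
(-65.5, -2, 115) shift [ 0.7 -1.1 46.1]
turn [-0.     0.001  0.002]
```

Emit:
servo_tool(rows=[[[60,0.7,-1,20,0,0,0],[60,0.7,-1,35,0,0,0],[60,0.7,-1,46,0,0,0],[60,0.7,-1,46,0,0,0]]])

```text
clock: 14.4
position: [637.3, 133.0, 113.1]
ee_rot: [-0.213, 0.977, -0.0, -0.001]
contact_force: [-0.2, -0.2, -0.2]
gripper_width: 60.4
grasp_force: 0.0
```

Emit:
servo_tool(rows=[[[30,0,0,0,0,0,0],[30,0,0,0,0,0,0],[30,0,0,0,0,0,0],[30,0,0,0,0,0,0]]])

```text
clock: 14.9
position: [638.2, 133.4, 114.9]
ee_rot: [-0.214, 0.977, -0.0, 0.001]
contact_force: [2.1, -2.7, 1.0]
gripper_width: 37.3
grasp_force: 60.0
```

Emit:
servo_tool(rows=[[[30,0,0,2,0,0,0],[30,0,0,4,0,0,0],[30,0,0,5,0,0,0],[30,0,0,5,0,0,0]]])

```text
clock: 15.4
position: [638.0, 133.3, 109.0]
ee_rot: [-0.214, 0.977, -0.0, 0.0]
contact_force: [4.0, -3.7, -0.2]
gripper_width: 37.1
grasp_force: 60.0
```

Run:
```python
from h import *
to((-65.5,-2,108))
im=arm.get_image("side")[:,:,::-1].copy();cv2.imwrite("pics/side_d.png",im)
g=im[208:244,248:290].astype(int); sat=g.max(2)-g.min(2);br=g.max(2)
for y in range(0,36): print(y+208,"".join(("@" if w<70 else "#") if v<30 else("+" if v<50 else ".") for v,w in zip(sat[y],br[y])))
```

```text
jar [-65.2  -2.4 109. ] F [ 4.  -3.7 -0.2] t 15.4
(-65.5, -2, 108) shift [-0.3 -0.4  1. ]
turn [-0.     0.     0.002]
208 .#####+........#@#########@@#@@@..........
209 +#####.........#@@########@@@@@@........##
210 #####..........#@@@#######@@@@@@.......###
211 ####+..........+@@@##########@@@.....+####
212 ####...........+@#############@@....####++
213 ###...........+###############@#...####+++
214 ##+...........#############@@@#...####++++
215 ##............###@@@######@@@@...###++++##
216 +.............###@@@@#####@@@@..+###++++##
217 ..............+##@@@@@####@@@@+.###++++###
218 ...............###@@@@@#@@@@@@#+##++++####
219 ..................@@@@@@@@@@@@@###+++#####
220 ..................+@@@@@@@@@@@@#++++######
221 ..................+@@@@@@@@@@@@#+++#######
222 ...................@@@@@@@@@@@@#+++#######
223 ...................@@@@@@@@@@@@##++#######
224 ...................#@@@@@@@@@@@@#++#######
225 ..................#@@@@@@@@@@@@@#+########
226 ...............++##@@@@@@@@@@@@@#+########
227 ...........++#######@@@@@@@@@@@##++#######
228 .........+#####+..+#@@@@@@@@@@@##++#######
229 .......+####+.....+#+##@@@@@@@####+#######
230 ......+###+..........###@@@@@@####+#######
231 .....+##.............###@@@@@@############
232 .....+#+.............###@@@@@@############
233 .....+#..............+##@@@@@@############
234 .....+#..............+##@@@@@@###++#######
235 .....+#...............###@@@@@####.+######
236 .....+#+..............###@@@@@####+.+#####
237 .....+#+.............+####@#########..+###
238 .....+#+.............##...++++#######...+#
239 .....+#+............##+........+######....
240 .....+#+...........+##....+++.+########+..
241 .....+#+...........##....################+
242 .....+#+...........##++++#################
243 .....+#+...........#######################
```

Emit:
servo_tool(rows=[[[30,0,0,1,0,0,0],[30,0,0,2,0,0,0],[30,0,0,2,0,0,0]]])

```text
clock: 15.82
position: [637.4, 133.0, 106.8]
ee_rot: [-0.214, 0.977, -0.0, -0.0]
contact_force: [2.8, -4.6, 0.8]
gripper_width: 37.3
grasp_force: 60.0
```

Emit:
servo_tool(rows=[[[30,0,0,1,0,0,0],[30,0,0,2,0,0,0],[30,0,0,2,0,0,0]]])

```text
clock: 16.2
position: [637.1, 132.9, 105.5]
ee_rot: [-0.214, 0.977, -0.0, -0.001]
contact_force: [1.1, -5.4, 3.1]
gripper_width: 37.2
grasp_force: 60.3
```

Emit:
servo_tool(rows=[[[30,-1.5,0,0,0,0,0],[30,-3,0,0,0,0,0],[30,-4,0,0,0,0,0],[30,-4,0,0,0,0,0]]])

```text
clock: 16.7
position: [637.4, 133.0, 105.3]
ee_rot: [-0.213, 0.977, -0.001, -0.005]
contact_force: [-6.3, -7.8, 9.5]
gripper_width: 37.2
grasp_force: 60.6
```

Run:
```python
from h import *
to((-69.5,-2,108))
```

```text
jar [-64.5  -2.4 105.3] F [-6.3 -7.8  9.5] t 16.7
(-69.5, -2, 108) shift [-4.9 -0.4 -2.8]
turn [-0.    -0.01   0.002]
```

The outward pull is resisted (TCP holds while the force rises to about 14 N), so the bar is behind the lip. I'll relax, release, and check.

Emit:
servo_tool(rows=[[[30,3,0,0,0,0,0],[30,3,0,0,0,0,0],[60,3,0,0,0,0,0],[60,3,0,0,0,0,0],[60,3,0,0,0,0,0]]])

```text
clock: 17.32
position: [638.3, 134.6, 104.8]
ee_rot: [-0.214, 0.977, 0.0, -0.0]
contact_force: [-0.3, -0.6, 0.2]
gripper_width: 60.1
grasp_force: 0.0
```

Emit:
servo_tool(rows=[[[60,0,0,-20,0,0,0],[60,0,0,-60,0,0,0],[30,-10,-40,-95,0,0,0],[0,-30,-90,-95,0,0,0],[0,-50,-140,-95,0,0,0],[0,-50,-140,-95,0,0,0]]])

```text
clock: 18.08
position: [743.8, 24.9, 198.0]
ee_rot: [-0.212, 0.977, 0.0, -0.001]
contact_force: [-1.0, 0.1, 0.6]
gripper_width: -0.2
grasp_force: 0.0
```

Run:
```python
from h import *
to((-130,-2,150),tilt=0)
im=arm.get_image("side")[:,:,::-1].copy();cv2.imwrite("pics/side_e.png",im)
g=im[208:252,248:290].astype(int); sat=g.max(2)-g.min(2);br=g.max(2)
for y in range(0,44): print(y+208,"".join(("@" if w<70 else "#") if v<30 else("+" if v<50 else ".") for v,w in zip(sat[y],br[y])))
for t in(1.2,1.3,1.4): print(t,proj("side",J(Q,[lev(t,44)+[0,24,0],lev(t,44)-[0,24,0],lev(t,15)+[0,18,0],lev(t,15)-[0,18,0]])).round(1).tolist())
print(proj("side",J(Q,[[-62.5,18,124],[-62.5,-18,124]])).round(1))
```

```text
jar [-116.4  140.1  198. ] F [-1.   0.1  0.6] t 18.07
(-130, -2, 150) shift [-13.4 142.1  48.1]
turn [ 0.001 -0.002 -0.002]
208 .#####+..........+###...................+#
209 +#####...........####.................+###
210 #####...........#####................+####
211 ####+..........+#####...............######
212 ####...........#####...............+#####+
213 ###...........+####+...............####+++
214 ##+...........#####...............####++++
215 ##............####...............###+++++#
216 +.............###+..............+##+++++##
217 ..............+##...............###+++####
218 ...............#+..............+###+++####
219 ..........................##...###+++#####
220 .........................###..+##+++######
221 ........................+###+.+##+++######
222 ........................#########++#######
223 ........................#########++#######
224 .......................##########+########
225 ......................###########+########
226 ..................+#####+#######++########
227 ..................#####..########++#######
228 ................+#####+..#######
[... 629 characters left out ...]
.....##..........##..+#################
243 ........##..........##++##################
244 ........+#..........#########++.++########
245 ........##.........#####+++++....+########
246 ........##........#####..........+########
247 ........##......+#####+..........+########
248 ........+#....+####..+...........+########
249 ........+#+.+####................+########
250 ........+######..................+########
251 .........###+....................+########
1.2 [[257.8, 234.3], [258.2, 250.1], [268.3, 229.5], [269.0, 241.3]]
1.3 [[256.6, 233.2], [256.9, 249.0], [267.9, 229.1], [268.6, 240.9]]
1.4 [[255.5, 231.9], [255.8, 247.7], [267.5, 228.7], [268.2, 240.4]]
[[274.3 217.5]
 [275.3 229. ]]
```

Hooked: the loop bar runs side (274.5,219.5)–(275,231), which matches the catch with the known +2 px bias. Lever is about 1.27. Next I'll tilt the tool and press the lever end with the fingertip.

Run:
```python
from h import *
ph=.5;z=np.array([np.sin(ph),0,-np.cos(ph)])
to(lev(1.25,44)+[0,-1.5,0]-60*z,lev(1.25,44)+[0,-1.5,0]-20*z,tilt=ph)
B0=lev(1.25,44)
for t in np.arange(1.25,0.1,-.1): # in tilted tool axes: x'=(cos,.,sin up), z
    d=lev(t,44)-B0; print(round(t,2),(d@[np.cos(ph),0,np.sin(ph)]).round(1),(d@z).round(1))
```

```text
jar [-116.1  138.3  198.4] F [-0.9  0.1 -0.1] t 18.12
[-132.78248109   -1.5         130.50294239] shift [-16.8 139.8  68. ]
[-113.60545955   -1.5          95.39963991] shift [  2.3 139.7 103.1]
turn [0.001 0.498 0.   ]
1.25 0.0 0.0
1.15 0.3 4.4
1.05 1.1 8.7
0.95 2.3 12.9
0.85 3.9 17.0
0.75 6.0 20.9
0.65 8.4 24.6
0.55 11.1 28.0
0.45 14.2 31.2
0.35 17.6 34.0
0.25 21.2 36.5
0.15 25.1 38.5
```

Emit:
servo_tool(rows=[[[0,-17,40,0,0,0.17,0],[0,-17,80,10,0,0.34,0],[0,-17,120,40,0,0.5,0],[0,-17,140,68,0,0.5,0],[0,-17,140,68,0,0.5,0],[0,-17,140,68,0,0.5,0],[0,-17,140,68,0,0.5,0]]])

```text
clock: 19.0
position: [700.4, 161.0, 135.6]
ee_rot: [-0.207, 0.947, -0.052, -0.239]
contact_force: [-0.0, -1.1, 0.1]
gripper_width: 0.1
grasp_force: 0.0
```

Run:
```python
from h import *
ph=.5;z=np.array([np.sin(ph),0,-np.cos(ph)])
to(lev(1.25,44)+[0,-1.5,0]-5*z,tilt=ph)
```

```text
jar [-133.5   -1.7  135.6] F [-0.  -1.1  0.1] t 19.0
[-106.41407647   -1.5          82.23590148] shift [-1.5 -0.1 59.8]
turn [-0.001  0.005  0.001]
```

Emit:
servo_tool(rows=[[[0,-1.5,0,20,0,0,0],[0,-1.5,0,40,0,0,0],[0,-1.5,0,55,0,0,0],[0,-1.5,0,60,0,0,0],[0,-1.5,0,60,0,0,0]]])

```text
clock: 19.62
position: [675.1, 149.9, 80.1]
ee_rot: [-0.207, 0.947, -0.053, -0.241]
contact_force: [-0.1, 0.3, 1.1]
gripper_width: -0.1
grasp_force: 0.0
```

Emit:
servo_tool(rows=[[[0,0,0,3,0,0,0],[0,0.3,0,7.4,0,0,0],[0,1.1,0,11.7,0,0,0],[0,2.3,0,16,0,0,0],[0,2.3,0,16,0,0,0]]])

```text
clock: 20.25
position: [665.9, 146.2, 66.9]
ee_rot: [-0.207, 0.947, -0.053, -0.241]
contact_force: [0.5, 0.1, 5.5]
gripper_width: 0.1
grasp_force: 2.2
```

Run:
```python
from h import *
ph=.5;z=np.array([np.sin(ph),0,-np.cos(ph)])
to(lev(.95,44)+[0,-1.5,0]-2*z,tilt=ph)
im=arm.get_image("side")[:,:,::-1].copy();cv2.imwrite("pics/side_f.png",im)
g=im[208:262,248:290].astype(int); sat=g.max(2)-g.min(2);br=g.max(2)
for y in range(6,54): print(y+208,"".join(("@" if w<70 else "#") if v<30 else("+" if v<50 else ".") for v,w in zip(sat[y],br[y])))
```

```text
jar [-95.9  -2.5  66.9] F [0.5 0.1 5.5] t 20.25
[-96.73146248  -1.5         69.35776384] shift [ 0.5 -1.  -2.5]
turn [-0.002  0.001  0.002]
214 @@#..........+#####...............####++++
215 @@+..........+####+..............+###++++#
216 @@@..........+###+...............###++++##
217 @@@+..........###...............###++++###
218 @@@@..........###...............##++++####
219 @@@@+.........++..........+....###+++#####
220 @@@@@+...................+#....##+++######
221 @@@@@+...................##...+##++#######
222 @@@@@@...................##+.+###++#######
223 @@@@@@..................+########++#######
224 @@@@@+..................########++########
225 @@@@@...................########++########
226 @@@@@+.................+########+++#######
227 @@@@@@+.............+############++#######
228 @@@@@@@+............#############++#######
229 @@@@@@@@...........+####++#######++#######
230 @@@@@@@@...........+####..####+##++#######
231 @@@@@@@@+.........+#####..##....##+#######
232 @@@@@@@##+.......+#####+..##....###+######
233 @@@@@@@@##+.....+###+++...#+....+###+#####
234 @@@@@@@@@##+....
[... 595 characters left out ...]
......+@@@@@@@###+...#####+++++++#########
248 .......+@@@@####+...+#####+++++++#########
249 .........####+##+...###++++++++++#########
250 ..........+++.+#+..###+...+++++++#########
251 ..............+#+.+##+....+++++++#########
252 ..............+##+###.....+++++++#########
253 ..............+#####......+++++++@########
254 ..............+####+......++++++++########
255 ...............+#+........+++++++@########
256 ..........................++++++++########
257 ...........................+++++++########
258 ..........................++++++++########
259 ..........................++++++++########
260 ..........................++++++...#######
261 ...........................++++....+######
```

Emit:
servo_tool(rows=[[[0,1.6,0,4,0,0,0],[0,3.7,0,8,0,0,0],[0,6,0,11.7,0,0,0],[0,9,0,15,0,0,0],[0,9,0,15,0,0,0]]])

```text
clock: 20.92
position: [652.3, 139.8, 58.7]
ee_rot: [-0.207, 0.947, -0.053, -0.241]
contact_force: [0.4, -0.8, 6.6]
gripper_width: -0.1
grasp_force: 3.3
```

Emit:
servo_tool(rows=[[[0,3,0,3.2,0,0,0],[0,6.5,0,6,0,0,0],[0,8,0,7.5,0,0,0],[0,9.5,0,8.5,0,0,0],[0,9.5,0,8.5,0,0,0]]])

```text
clock: 21.55
position: [640.6, 134.3, 56.8]
ee_rot: [-0.207, 0.946, -0.054, -0.242]
contact_force: [-0.8, -0.9, 10.7]
gripper_width: 0.2
grasp_force: 4.4
```

Run:
```python
from h import *
ph=.5;z=np.array([np.sin(ph),0,-np.cos(ph)])
to(lev(.3,44)+[0,-1.5,0]-2*z,tilt=ph)
im=arm.get_image("side")[:,:,::-1].copy();cv2.imwrite("pics/side_g.png",im)
g=im[208:266,248:290].astype(int); sat=g.max(2)-g.min(2);br=g.max(2)
for y in range(8,58): print(y+208,"".join(("@" if w<70 else "#") if v<30 else("+" if v<50 else ".") for v,w in zip(sat[y],br[y])))
for t in (0,.3,.5): print(t,proj("side",J(Q,[lev(t,44)+[0,24,0],lev(t,44)-[0,24,0]])).round(1).tolist())
```

```text
jar [-68.   -2.3  56.8] F [-0.8 -0.9 10.7] t 21.55
[-71.05387782  -1.5         57.94613916] shift [-2.2 -0.8 -2.4]
turn [-0.003 -0.001  0.002]
216 @@@@@@@@@@@@@@@@##+..............###++++##
217 @@@@@@@@@@@@@@@@#+..............+##++++###
218 @@@@@@@@@@@@@@@@@...............###+++####
219 @@@@@@@@@@@@@@@@@+.............+##+++#####
220 @@@@@@@@@@@@@@@@@@.......#+....###++######
221 @@@@@@@@@@@@@@@@@@+.....+##...+##++#######
222 @@@@@@@@@@@@@@@@@@@.....####+.###++#######
223 @@@@@@@@@@@@@@@@@@@+...+#########++#######
224 @@@@@@@@@@@@@@@@@@@@...+#########+########
225 @@@@@@@@@@@@@@@@@@@+...+########+++#######
226 @@@@@@@@@@@@@@@@@@@.....########+++#######
227 @@@@@@@@@@@@@@@@@@@.....+#######+++#######
228 @@@@@@@@@@@@@@@@@@@+....+########++#######
229 @@@@@@@@@@@@@@@@@@@@+...+########+########
230 @@@@@@@@@@@@@@@@@@@@@...+########++#######
231 @@@@@@@@@@@@@@@@@@@@@@...####++###+#######
232 @@@@@@@@@@@@@@@@@@@@@@...+###..+##########
233 @@@@@@@@@@@@@@@@@@@@@#+...##+...##########
234 #@@@@@@@@@@@@@@@@@@@@##+..+##...##########
235 @@@@@@@@@@@@@@@@@@@@@@##+.+##...##+#######
236 @@@@@@@@@@@@@
[... 801 characters left out ...]
...........+@###@+@########
254 ..........................++###@++########
255 ..........................++####++########
256 ..........................++@##@++########
257 ..........................+++@@+++########
258 ...........................+++++++########
259 ..........................++++++++@#######
260 ...........................+++++++@#######
261 ...........................++++++++#######
262 ...........................++++++++#######
263 ...........................+++++++.++#####
264 ...........................+++++....+#####
265 ...........................++........+####
0 [[279.6, 238.0], [281.0, 253.6]]
0.3 [[273.7, 238.9], [274.9, 254.6]]
0.5 [[269.8, 238.9], [270.7, 254.6]]
```

Emit:
servo_tool(rows=[[[0,0,0,-2,0,0,0],[0,0,0,-6,0,0,0],[0,0,0,-40,0,0,0],[0,0,0,-90,0,0,0],[0,-30,0,-120,0,0,0],[0,-30,0,-120,0,0,0]]])

```text
clock: 22.35
position: [718.4, 171.3, 143.2]
ee_rot: [-0.207, 0.947, -0.052, -0.241]
contact_force: [-0.1, 1.0, -1.3]
gripper_width: 0.1
grasp_force: 0.0
```

Run:
```python
from h import *
to((-130,0,150),tilt=.5)
im=arm.get_image("side")[:,:,::-1].copy();cv2.imwrite("pics/side_h.png",im)
g=im[208:266,248:290].astype(int); sat=g.max(2)-g.min(2);br=g.max(2)
for y in range(8,54): print(y+208,"".join(("@" if w<70 else "#") if v<30 else("+" if v<50 else ".") for v,w in zip(sat[y],br[y])))
```

```text
jar [-154.1   -3.6  143.2] F [-0.1  1.  -1.3] t 22.35
(-130, 0, 150) shift [24.4 -3.5  5.6]
turn [-0.     0.001  0.003]
216 ##............###+...............###++++##
217 ..............+##...............+##++++###
218 ...............#+...............##++++####
219 ...............................###+++#####
220 ..........................#....###++######
221 .........................+#...+##+++######
222 .........................###..###++#######
223 ........................+#######+++#######
224 ........................#########+########
225 ........................+#######++########
226 .........................#######++########
227 .........................#######+++#######
228 .........................########++#######
229 .........................########++#######
230 .........................#########+#######
231 .........................+####+###++######
232 ..........................####+++##+######
233 ..........................+####++#########
234 ...........................####+#++#######
235 ...........................######+.+######
236 ...........................#######..
[... 481 characters left out ...]
..........................+###############
248 .........................+@###############
249 ..........................+###############
250 ..........................+++#############
251 .............................+############
252 ..............................############
253 ..............................+###########
254 ..............................+###########
255 ...............................+##########
256 ................................+++#######
257 ..................................+#######
258 ...................................#######
259 ...................................#######
260 ...................................+######
261 ...................................+######
```

The lever appears home (bar at side x ≈ 280). A gentle inward touch will confirm it.

Run:
```python
from h import *
to((-85,-2,52),(-72,-2,52),(-68.7,-2,52),(-66,-2,52),tilt=.5)
```

```text
jar [-152.5   -3.5  142.7] F [-0.6 -0.8  0.2] t 22.4
(-85, -2, 52) shift [ 15.6  -1.5 112. ]
(-72, -2, 52) shift [ 27.   -1.4 118.3]
(-68.7, -2, 52) shift [ 29.8  -1.4 119.8]
(-66, -2, 52) shift [ 32.2  -1.4 121.1]
turn [-0.    -0.002  0.003]
```

Emit:
servo_tool(rows=[[[0,8,-1.5,50,0,0,0],[0,15,-1.5,95,0,0,0],[0,15.6,-1.5,112,0,0,0],[0,21,-1.5,115,0,0,0],[0,27,-1.5,118,0,0,0],[0,27,-1.5,118,0,0,0]]])

```text
clock: 23.15
position: [644.8, 135.2, 55.7]
ee_rot: [-0.207, 0.947, -0.053, -0.241]
contact_force: [0.8, -0.7, -0.1]
gripper_width: -0.1
grasp_force: 0.0
```

Emit:
servo_tool(rows=[[[0,1.5,0,0.8,0,0,0],[0,3,0,1.5,0,0,0],[0,3,0,1.5,0,0,0]]])

```text
clock: 23.52
position: [641.6, 133.7, 54.6]
ee_rot: [-0.207, 0.947, -0.053, -0.242]
contact_force: [-0.1, -0.5, 0.0]
gripper_width: -0.1
grasp_force: 0.0
```

Emit:
servo_tool(rows=[[[0,1.5,0,0.8,0,0,0],[0,2.5,0,1.2,0,0,0],[0,2.5,0,1.2,0,0,0]]])

```text
clock: 23.9
position: [639.4, 132.7, 54.9]
ee_rot: [-0.207, 0.947, -0.053, -0.241]
contact_force: [1.1, 0.4, 0.3]
gripper_width: -0.4
grasp_force: 0.6
```

Run:
```python
from h import *
to((-64,-2,52),tilt=.5)
```

```text
jar [-66.2  -1.3  54.9] F [1.1 0.4 0.3] t 23.9
(-64, -2, 52) shift [0.5 0.7 3.6]
turn [-0.001  0.001  0.002]
```

Emit:
servo_tool(rows=[[[0,1,0,0.5,0,0,0],[0,1.8,0,0.9,0,0,0],[0,1.8,0,0.9,0,0,0]]])

```text
clock: 24.28
position: [638.3, 132.1, 55.6]
ee_rot: [-0.207, 0.947, -0.053, -0.24]
contact_force: [4.5, 2.2, 2.8]
gripper_width: 0.1
grasp_force: 2.3
```

Run:
```python
from h import *
to((-64,-2,52),tilt=.5)
```

```text
jar [-65.   -1.2  55.6] F [4.5 2.2 2.8] t 24.27
(-64, -2, 52) shift [-0.8  0.8  3.6]
turn [-0.002  0.003  0.002]
```

Firm stop at the glass position, so the lever is home. Backing off and handing in.

Emit:
servo_tool(rows=[[[0,-5,0,-2.5,0,0,0],[0,-15,0,-8,0,0,0],[0,-20,0,-50,0,0,0],[0,-20,0,-100,0,0,0],[0,-20,0,-100,0,0,0],[0,-20,0,-100,0,0,0]]])

```text
clock: 25.02
position: [695.5, 158.7, 131.6]
ee_rot: [-0.207, 0.946, -0.053, -0.244]
contact_force: [-0.3, -0.4, -0.8]
gripper_width: -0.0
grasp_force: 0.0
```

Run:
```python
from h import *
im=arm.get_image("side")[:,:,::-1];o=cv2.imread("pics/side_h.png")
print(abs(im[215:260,268:292].astype(int)-o[215:260,268:292]).mean(), arm.read_state()["contact_force"].round(1))
print(arm.job_done())
```

```text
2.60462962962963 [-0.4  0.7 -0.3]
the job is handed in; nothing more can be done
None
```

I handed the job in at about 25 s: lid down on its seal, loop hooked in the catch, and lever stopping firmly against the glass when touched. The judge returned no verdict, and I did not re-measure the final lid angle or the positions of the shut jar, card and tongs.

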